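# Find the high spot of a stirrer spindle on V-blocks

## Robot

A 6-joint arm with a two-finger parallel gripper is mounted at the origin on the work surface. World frame = base frame: x ahead of the robot, y to its left, z up, the work surface at z = 0. Lengths are in mm, angles in degrees, forces in N, time in s.
With the tool pointing down it reaches from about 300 to 850 mm from the base axis. Payload 4.2 kg.
Tool frame: the origin (TCP) lies midway between the tips of the shut fingers; the grasp point (between the pads) lies 19 mm behind it (env.hold_point_z is the z of the grasp point in the tool frame, in mm); z points along the fingers, y is the direction in which the jaws open and shut (so a half turn about z gives the same grasp; the last joint's range is limited). The gripper opens to 91 mm and grips with 3 to 60 N. Pads are 32 mm wide; open, the fingers measure 118 mm over their backs; the gripper's body (76 mm by 178 mm) begins 60 mm behind the grasp point.
Start: joints at [75.057, 18.312, 89.639, -0, 72.044, -1.146], TCP at [137.127, 558.426, 213.976] pointing down, gripper open.
Joint ranges: [-177.97, 177.97], [-48.28, 115.42], [12.27, 149.76], [-77.06, 257.06], [2.81, 150.46], [-146.56, 146.56]. Speed limits (degrees/s): [147.25, 147.25, 180, 180, 180, 180].

## Interface

Orientations are given as [roll, pitch, yaw] about the fixed x, y, z axes, in that order (R = Rz(yaw) Ry(pitch) Rx(roll)).
In Python, from workcell import env, grab_frame, camera_params, spotter gives the robot as it stands. The module is installed in compiled form; this text tells all that it offers.
- The arm moves only by the shell command python3 -m jog 'ROWS' [FORCE]. ROWS is text: rows parted by semicolons, each of 7 numbers parted by spaces: the turn, a rotation vector about the world's x, y, z in units of 5 degrees (1.0 is 5 degrees), then the shift along the world's x, y, z in units of 25 mm (1.0 is 25 mm), then the opening, from 0 (shut) to 1 (fully open). A call has 1 to 5 rows; each row is the pose to reach, as a shift and turn from the pose commanded when the call began; what a row does not reach only later rows make up. A row lasts 1/8 s, in which the tool goes at most 62.5 mm and 10.7 degrees, less where a joint would pass 70% of its speed; a pose out of reach is approached as far as the arm can. A call with a gripper value outside its range is refused whole. The fingers move at their own pace and stop on an object; FORCE is the grip in N (left out, the last holds). Time passes only in rows, so rows that repeat a pose let the fingers close. It gives the time, the measured TCP pose, the force and the opening at its end, in the units of the state.
- env.state(): the state, without advancing time (a new reading comes with each control period).
- grab_frame(name): name is "scene" or "top" or "wrist"; returns the picture (420x560x3 uint8, red, green, blue); there is no depth.
- camera_params(name): a dict with "K" (3x3 intrinsics, pixels), "rvec" (rotation vector, rad) and "tvec" (3), from world to camera coordinates, as OpenCV has them. Camera axes: x right, y down, z forward; pixel columns grow to the right and rows downward; lengths in mm; the calibration is good to about 2 mm. A picture is of the moment at which its call begins: read the wrist's pose just before it. camera_params takes no time and is no camera call; for the wrist camera it gives the pose at the moment of the call.
- env.job_done(): hands the job in, once; it reports no verdict.
Trained networks look in the newest picture that a camera, given by its name, has taken for a name from the list of things; names that differ only in an ending like _2 or _b are one class to them, and where a whole thing is asked for, a point or a joint stands for the part that bears it (a point fixed in the world has none). Each returns a list of dicts, best first, with "conf" (0 to 1); they miss things now and then, are a little off and sometimes report something else, mostly with a low value. They report only what shows in the picture. A call takes as long as a camera call. They do not tell look-alikes from the thing itself.
- spotter.look_for(query, camera): "box" ([left, top, width, height] in pixels, round what is visible of it).
- spotter.trace(query, camera): "region" (420x560 bool, what is visible of it) and "box" ([left, top, width, height] in pixels, round what is visible of it).
The state is a dict: "time_s": time; "qpos": joint angles; "qvel": joint speeds; "effort": joint torques, N m; "ee_pos": TCP position; "ee_rot": TCP orientation; "force": force on the tool from outside, world axes, zero at the start; "torque": the same for the moment, N m; "gripper_width": finger opening in mm.
Only numpy, scipy, OpenCV 4.12 (cv2) and the standard library are available. Lean on these libraries where they do the work, as an engineer would, in place of code of your own. Each camera call takes 0.05 s, during which the arm holds its last target. There are 200 camera calls.

## Task

Check the stirrer spindle for runout: lower the dial indicator by its orange knob until the plunger rests on the brass hub and the needle stands in the green sector, then, keeping the spindle seated in its V-blocks and never forcing it (let the crank's true circle guide the hand), crank it one full turn, from the top over towards the far side (away from the robot) and on round the same way until the crank is up again, watching the needle. Then turn on (either way) to the place where the needle read highest, so that the hub's high spot is under the plunger, and let go there, leaving the indicator on the hub and the other things on the bench alone.

Things in the scene. Friction and masses are not known exactly. Their poses are not given: they have to be found in the camera images.
- stand: Fixed blue base plate 130x215x15 mm with two steel V-blocks (at y +50 and -50 mm) and a square column (y +118, 240 mm high). Origin on the bench, midway between the V-blocks, right under the spindle axis and plunger; x points away from the robot (yaw within 0.3 rad), y runs along the spindle. The crank is past the -y end of the base, with only bench below it.
- spindle: Loose steel spindle, 16 mm thick, about 0.7 kg with its hub, lying in the oiled V-blocks by its weight alone (1 to 2 N at the handle turns it); shoulders stop it sliding endways. Origin on its axis at the hub's middle, 90 mm above the bench when seated; y along the stand's y. Its z points along the crank, up at the start; turning from the top to the far side is positive about y.
- hub_mid (a point): Middle of the brass hub (on the spindle's axis), 40 mm across and 36 mm long, fixed to the spindle but sitting 3 mm off centre: its high spot lies in a direction that is not known, differs each time, and is at least 0.7 rad away from the crank arm's direction. Its top is 107 to 113 mm above the bench, depending on how it lies.
- crank_grip (a point): Nominal centre of the black crank handle, a freely spinning roller 14 mm thick, 38 mm long, parallel to the spindle: 115 mm to -y of the hub's middle and 25 mm from the axis, up at the start (115 mm above the bench). The handle is clamped in a slot and really sits up to 4 mm farther out or in. Pinch it from above, fingers closing along the stand's x. Crank plate 22 mm to its +y side.
- knob_top (a point): Centre of the top of the orange knob, an upright post 22 mm thick with 45 mm free to grip, on the indicator carriage 58 mm to +y of the plunger. Pushing it down with 6 to 12 N slides the carriage down; friction holds it where it is left, and it can be gripped and drawn up again. The dial's rim is 23 mm from the knob's centre line on the -y side, the column clamp 40 mm on the +y side.
- carriage (a joint): How far the indicator carriage has slid down its column, m: 0 (top) to 0.075. At 0 the plunger's tip is 155 mm and the knob's top 276 mm above the bench; the tip meets the hub at 0.042 to 0.048.
- plunger: Sprung steel plunger, 6 mm thick with a red ball tip, hanging from the carriage above the hub. Stroke 20 mm upwards, spring force 1.2 N (free) to 3.6 N (end). Its origin lies 50 mm above the tip.
- needle (a joint): Reading of the dial's red needle, rad clockwise: 0 with the plunger free, 0.2 rad per mm pressed in, 4.0 at the end of its stroke (do not drive it there). The green sector at the top of the 70 mm dial is 1.6 to 2.4 rad; a black tick every 0.4 rad. The dial faces up and away from the robot. Over a turn it swings like a sine, 0.6 rad either side of its mean; highest = high spot on top.
- beaker: Glass beaker, 66 mm across, 85 mm high, open; origin under its centre. A bystander.
- bottle: Amber bottle 60 mm across, 130 mm high; origin under its centre. A bystander.
- marker: White and red paint marker lying on the bench, about 118 mm long, 13 mm thick. A bystander.
Not all that is in view belongs to the job. What is shaped like the spindle but pink is not meant.

How it is judged (in metres and radians):
On the way, in this order (a step that is already met when the one before it is completed fails the run):
1. the indicator is lowered onto the hub, needle in the green sector (1.6 to 2.4 rad), before the crank is turned (handle still at the top) (value of joint needle between 1.55 and 2.45 rad and contact force between plunger and spindle above 0.3 N and z of crank_grip in the frame of stand above 0.11 m), for 0.3 s.
2. the crank handle has passed the far side, plunger on the hub (x of crank_grip in the frame of stand above 0.019 m and value of joint needle above 0.2 rad), for 0.02 s.
3. the handle has passed the bottom (z of crank_grip in the frame of stand below 0.071 m and value of joint needle above 0.2 rad), for 0.02 s.
4. the handle has passed the near side (x of crank_grip in the frame of stand below -0.019 m and value of joint needle above 0.2 rad), for 0.02 s.
5. the handle is up again: one full turn (z of crank_grip in the frame of stand above 0.109 m and value of joint needle above 0.2 rad), for 0.02 s.
At the end, for the whole second after the job is handed in: the hub's high spot points up within 24 degrees (needle within about 0.05 rad of its highest), the plunger pressed on the hub by 2 to 19 mm, the spindle at rest and seated in both V-blocks (axis within 1.5 mm of its seated height) (angle between hub_c0's own y axis and vertical below 0.42 rad and value of joint needle between 0.4 and 3.8 rad and contact force between plunger and spindle above 0.3 N and z of spindle in the frame of stand between 0.0885 and 0.0915 m and angle between the y axis of spindle and the y axis of stand, either way round below 0.03 rad and angular speed of spindle below 0.05 rad/s and linear speed of spindle below 0.01 m/s); the robot touches nothing.
It fails at once if the spindle is lifted out of the V-blocks (axis 3 mm up at the hub or tipped more than 0.035 rad) (z of spindle in the frame of stand above 0.093 m or angle between the y axis of spindle and the y axis of stand, either way round above 0.035 rad).
It fails at once if the spindle is forced into the V-blocks with more than 30 N (contact force between spindle and stand above 30 N).
It fails at once if the plunger is driven to its stop (more than 10 N on the hub) (contact force between plunger and spindle above 10 N).
It fails at once if a bystander is moved more than 20 mm (distance of any of beaker, bottle, marker from where it was at the start of the episode above 0.02 m).
It also fails if it takes over 72 s, if anything falls off the work surface, if the arm or the gripper's body presses on something with over 40 N, if the wrist force passes 120 N, or if a joint passes its speed limit or range.

## Working session

There is one attempt and no reset: what is moved stays moved. The work goes in short steps, Python scripts to look and compute and a shell command to move; the robot and the scene stay as the last step left them, time stands still between calls to the robot, and variables do not carry over. Pictures are saved under pics/ and viewed, about 8 in all and at most 12, crops included, and the job is handed in when it is done.

```bash
mkdir -p pics; ls
python3 - <<'E'
from workcell import env, grab_frame, camera_params, spotter
import cv2,numpy as np
ims=[]
for n in("scene","top"):
    im=grab_frame(n); ims.append(im); cv2.imwrite(f"pics/{n}0.png",im[:,:,::-1])
    for q in("stand","spindle","knob_top","crank_grip","plunger","beaker","bottle","marker"):
        print(n,q,[(np.round(d["box"]).astype(int).tolist(),round(d["conf"],2)) for d in spotter.look_for(q,n)])
    p=camera_params(n);print(np.round(p["K"],1).tolist(),np.round(p["rvec"],3),np.round(p["tvec"],0), np.round(-cv2.Rodrigues(p["rvec"])[0].T@p["tvec"].ravel()))
print(env.state(),env.hold_point_z)
E
```

```text
pics
scene stand [([198, 186, 101, 104], 0.85)]
scene spindle [([386, 263, 19, 98], 0.89), ([286, 185, 78, 27], 0.75), ([169, 216, 97, 32], 0.6), ([261, 220, 9, 7], 0.21)]
scene knob_top [([204, 187, 88, 43], 0.82), ([172, 213, 93, 32], 0.44)]
scene crank_grip [([168, 216, 95, 30], 0.71), ([287, 186, 78, 24], 0.69), ([385, 268, 18, 95], 0.62)]
scene plunger []
scene beaker []
scene bottle [([312, 229, 31, 47], 0.79)]
scene marker [([262, 219, 8, 6], 0.6)]
[[414.1, 0.0, 278.6], [0.0, 414.1, 206.8], [0.0, 0.0, 1.0]] [ 1.458  2.215 -0.82 ] [  43. -264. 1337.] [986. 398. 854.]
top stand [([256, 161, 107, 84], 0.71)]
top spindle [([214, 303, 97, 24], 0.75), ([290, 177, 102, 30], 0.72), ([139, 161, 25, 93], 0.58)]
top knob_top [([259, 157, 91, 58], 0.61)]
top crank_grip [([215, 306, 99, 22], 0.87), ([141, 163, 25, 91], 0.8), ([292, 180, 105, 28], 0.73), ([262, 158, 88, 60], 0.49)]
top plunger []
top beaker [([265, 130, 33, 37], 0.96)]
top bottle [([212, 212, 33, 33], 0.67), ([265, 129, 34, 38], 0.46)]
top marker [([303, 256, 55, 11], 0.65)]
[[412.4, 0.0, 277.1], [0.0, 412.4, 207.3], [0.0, 0.0, 1.0]] [ 2.101 -2.164  0.176] [189. 509. 877.] [361. 173. 950.]
{'time_s': 0.9, 'qpos': array([ 7.50563026e+01,  1.83113386e+01,  8.96394917e+01, -1.95386012e-03,
        7.20441403e+01, -1.14601272e+00]), 'qvel': array([ 0.01262778, -0.00296191, -0.00014547, -0.02537926,  0.12924123,
       -0.02134188]), 'effort': array([-6.80786320e-05, -4.12339175e+01, -2.32228518e+01,  7.27596134e-02,
        3.75671941e-02, -1.30984171e-05]), 'ee_pos': array([137.14766756, 558.41527938, 213.97822137]), 'ee_rot': array([1.79995009e+02, 1.95896868e-03, 1.66202917e+02]), 'force': array([ 0.08795702, -0.12652259, -0.51956515]), 'torque': array([ 0.04282833, -0.04147286,  0.02906974]), 'gripper_width': 91.20588846176766} -18.8
```

View pics/scene0.png

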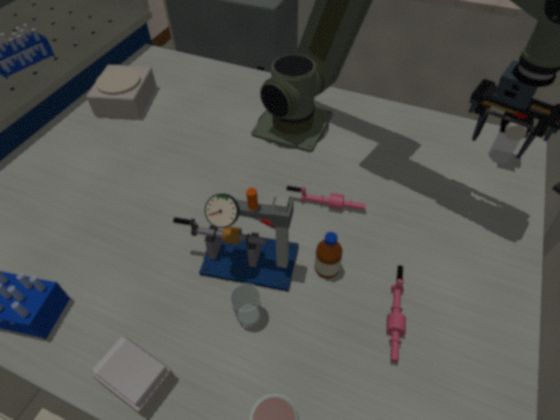

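View pics/top0.png

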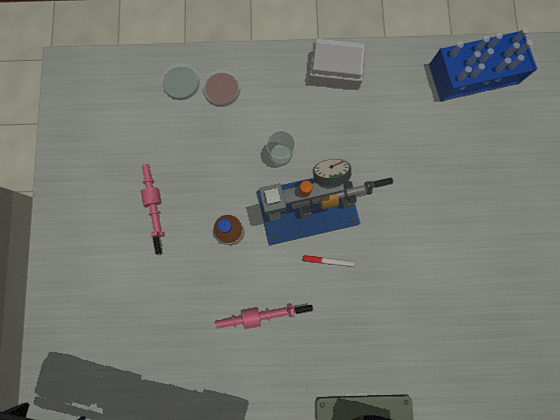

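The scene view shows the stand at about (250,240), with the steel spindle and brass hub at (232,235), the knob at (252,197) and the handle at (183,221). Possible confusions are the pink spindles at scene (330,200) and (397,315), which are top (263,317) and (151,210). I choose the steel one on the blue stand, at top (345,195). Next is a close crop to check that choice and take precise pixels.

Run:
```python
import cv2,numpy as np
a=cv2.imread("pics/scene0.png")[170:300,165:305]; b=cv2.imread("pics/top0.png")[140:250,250:400]
a=cv2.resize(a,(400,371),interpolation=3);b=cv2.resize(b,(400,293),interpolation=3)
c=np.zeros((371,800,3),np.uint8);c[:,:400]=a;c[:293,400:]=b
cv2.imwrite("pics/crop1.png",c)
```

```text
(no output)
```

View pics/crop1.png

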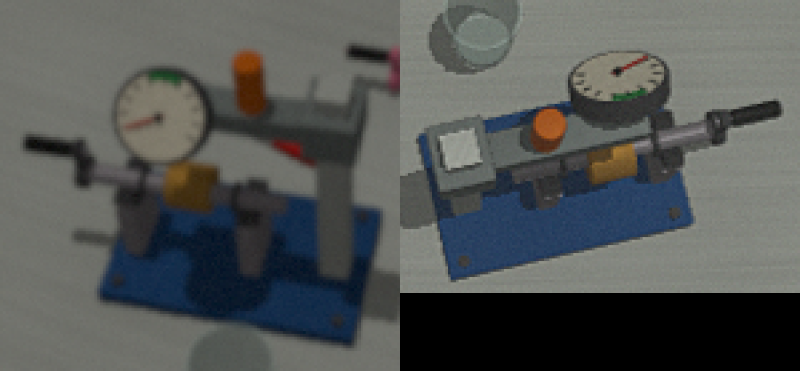

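The crop confirms it. The steel spindle with the brass hub sits on the blue stand, with the knob, dial and black handle as described, so I fit the stand pose.

```bash
cat > fit.py <<'E'
from workcell import env, grab_frame, camera_params, spotter
import cv2,numpy as np
from scipy.optimize import least_squares
S=lambda u,v:(165+u/2.857,170+v/2.857)
T=lambda u,v:(250+(u-400)/2.667,140+v/2.667)
obs=[("scene",S(52,146),(0,-115,115)),("scene",S(247,57),(0,58,276)),("top",T(551,122),(0,58,276)),("top",T(754,114),(0,-115,115)),
("top",T(451,276),(-65,'p',15)),("top",T(692,219),(-65,'m',15)),("scene",S(99,296),(65,'m',15)),("scene",S(353,338),(65,'p',15)),("scene",S(381,209),(-65,'p',15))]
P={n:camera_params(n) for n in("scene","top")}
def proj(n,X):return cv2.projectPoints(np.array([X],float),P[n]["rvec"],P[n]["tvec"],P[n]["K"],None)[0].ravel()
def W(p,X):
    c,s=np.cos(p[2]),np.sin(p[2]);return [p[0]+c*X[0]-s*X[1],p[1]+s*X[0]+c*X[1],X[2]]
def res(p):
    r=[]
    for n,uv,X in obs:
        y=X[1]
        if y=='p':y=p[3]
        if y=='m':y=p[3]-215
        r.append(proj(n,W(p,(X[0],y,X[2])))-np.array(uv))
    return np.ravel(r)
f=least_squares(res,[430,80,0.2,140],loss='soft_l1',x_scale=[10,10,.1,10])
p=f.x
if __name__=="__main__":
    print(p,np.degrees(p[2]));print(np.round(res(p).reshape(-1,2),1).tolist())
    for X in((0,58,276),(0,-115,115),(0,0,90)):print(np.round(W(p,X),1))
E
python3 fit.py
```

```text
[5.24120796e+02 6.73589877e+01 2.03639867e-01 1.44639735e+02] 11.667704892477726
[[-1.2, 0.9], [-0.4, -5.8], [-0.8, -1.6], [-0.8, -0.2], [-0.8, 2.2], [0.6, 1.8], [-1.2, -0.9], [-0.0, 0.7], [0.3, -0.3]]
[512.4 124.2 276. ]
[547.4 -45.3 115. ]
[524.1  67.4  90. ]
```

```bash
cat >> fit.py <<'E'
    obs=[o for o in obs if o[2][2]!=276]
    p=least_squares(res,p,loss='soft_l1',x_scale=[10,10,.1,10]).x; print(p,np.round(res(p).reshape(-1,2),1).tolist())
    g=lambda q:np.r_[proj("scene",q)-S(247,57),proj("top",q)-T(551,122)]
    k=least_squares(g,[512,124,270]); print(k.x,k.fun)
    d=k.x[:2]-p[:2];c,s=np.cos(p[2]),np.sin(p[2]);print("knob in stand",c*d[0]+s*d[1],-s*d[0]+c*d[1]); print(W(p,(0,-115,115)),W(p,(0,58,0)))
E
python3 fit.py|tail -5
```

```text
[524.1  67.4  90. ]
[5.24560732e+02 6.75112811e+01 2.02260273e-01 1.44558887e+02] [[-1.2, 1.0], [-0.9, -0.4], [-0.9, 1.9], [0.5, 1.6], [-1.3, -0.8], [-0.1, 0.9], [0.3, -0.1]]
[512.90479454 122.61827088 259.69266261] [-0.64978946 -0.07776867 -0.52690757  0.23190914]
knob in stand -0.3482163163949643 56.325127022860386
[np.float64(547.6623960938514), np.float64(-45.14444707798634), 115] [np.float64(512.9094572261994), np.float64(124.32895272287102), 0]
```

```bash
python3 -m jog '0 0 0 0 0 4 1; 0 0 -6.5 7.5 -8.7 4 1; 0 0 -6.5 7.5 -8.7 4 1; 0 0 -6.5 7.5 -8.7 4 1; 0 0 -6.5 7.5 -8.7 4 1' 20; python3 -m jog '0 0 -6.4 7.5 -8.7 0 1; 0 0 -6.4 7.5 -8.7 0 1; 0 0 -6.4 7.5 -8.7 0 1; 0 0 -6.4 7.5 -8.7 0 1; 0 0 -6.4 7.5 -8.7 0 1'
```

```text
time_s: 1.52
ee_pos: [300.0, 369.1, 309.3]
ee_rot: [179.9, 0.0, 133.7]
force: [1.0, 0.2, -1.0]
gripper_width: 91.2
time_s: 2.15
ee_pos: [488.0, 150.8, 308.8]
ee_rot: [180.0, 0.0, 101.6]
force: [0.7, 1.1, -0.0]
gripper_width: 91.3
```

```bash
python3 -m jog '0 0 0 0 0 0 1; 0 0 0 0 0 0 1'
python3 - <<'E'
from workcell import *
import cv2
from fit import *
im=grab_frame("wrist");cv2.imwrite("pics/w1.png",im[:,:,::-1])
print(env.state()["ee_pos"],env.state()["force"])
pw=camera_params("wrist")
for z in(276,268,260):print(z,cv2.projectPoints(np.array([W(p,(0,58,z))]),pw["rvec"],pw["tvec"],pw["K"],None)[0].ravel())
E
```

```text
time_s: 2.4
ee_pos: [486.1, 153.5, 308.8]
ee_rot: [-180.0, -0.0, 101.7]
force: [-0.2, -0.2, -0.3]
gripper_width: 91.3
[485.87748684 153.85224411 308.9051668 ] [-0.03490785  0.01838155  0.34667668]
276 [305.1016165  282.72969274]
268 [304.19566415 277.3816191 ]
260 [303.3475437  272.37494235]
```

View pics/w1.png

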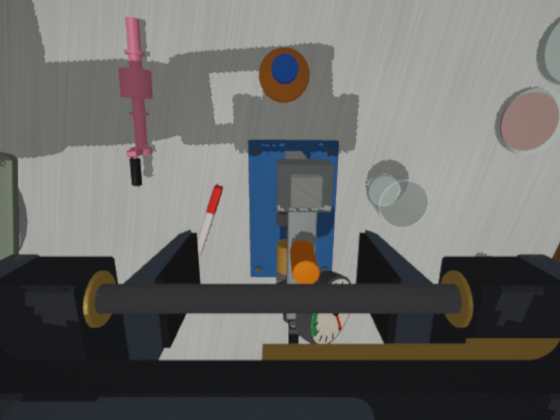

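```bash
python3 -m jog '0 0 0 1.09 -1.21 0 1; 0 0 0 1.09 -1.21 0 1; 0 0 0 1.09 -1.21 -1.6 1;0 0 0 1.09 -1.21 -3.3 1;0 0 0 1.09 -1.21 -3.3 1'; python3 -m jog '0 0 0 0 0 0 0;0 0 0 0 0 0 0;0 0 0 0 0 0 0;0 0 0 0 0 0 0' 25
```

```text
time_s: 3.08
ee_pos: [510.7, 123.7, 223.8]
ee_rot: [-179.6, -0.0, 101.8]
force: [0.1, -0.2, -0.1]
gripper_width: 91.4
time_s: 3.58
ee_pos: [514.0, 123.0, 227.0]
ee_rot: [179.9, -0.0, 101.7]
force: [-0.2, 0.4, -0.0]
gripper_width: 53.9
```

```bash
python3 -m jog '0 0 0 0 0 0 0;0 0 0 0 0 -0.2 0;0 0 0 0 0 -0.4 0;0 0 0 0 0 -0.4 0'
```

```text
time_s: 4.08
ee_pos: [514.2, 123.0, 215.4]
ee_rot: [180.0, 0.0, 101.7]
force: [3.1, -0.2, -6.3]
gripper_width: 21.4
```

```bash
python3 -m jog '0 0 0 0 0 0 0;0 0 0 0 0 0 0'
cat > dial.py <<'E'
from workcell import *
import cv2,sys
import numpy as np
# rectify dial: print reading from scene image
def show(tag):
    im=grab_frame("scene");c=im[180:290,170:310]
    cv2.imwrite(f"pics/{tag}.png",cv2.resize(c,(700,550),interpolation=3)[:,:,::-1])
    s=env.state();print(s["time_s"],s["ee_pos"],s["force"],s["gripper_width"])
if __name__=="__main__":show(sys.argv[1])
E
python3 dial.py d1
```

```text
time_s: 4.32
ee_pos: [514.2, 123.0, 215.5]
ee_rot: [180.0, 0.0, 101.7]
force: [5.3, 1.0, -9.5]
gripper_width: 21.6
4.375 [514.18499784 122.96229096 215.47012811] [ 5.78976654  0.90177583 -9.56731125] 21.849879250903665
```

View pics/d1.png

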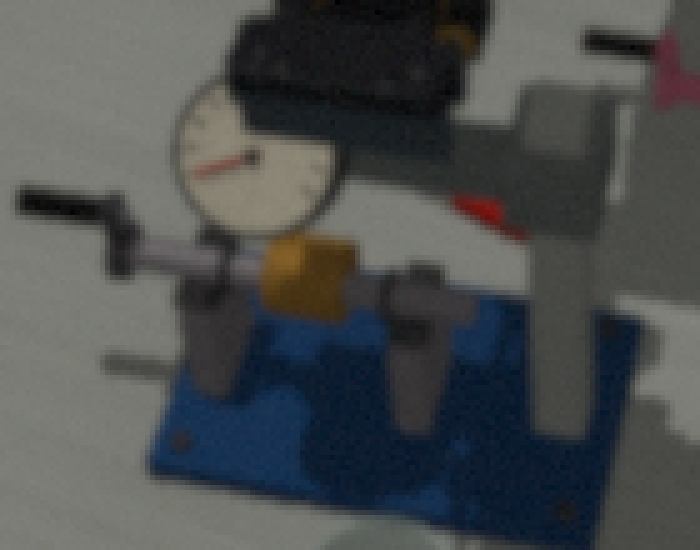

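The needle is still at rest, pointing to about 8:30 (205,172). The grip is on the knob, and the gripper hides the dial's upper right.

```bash
python3 -m jog '0 0 0 0 0 -0.2 0;0 0 0 0 0 -0.4 0;0 0 0 0 0 -0.6 0;0 0 0 0 0 -0.8 0;0 0 0 0 0 -0.8 0'; python3 -m jog '0 0 0 0 0 -0.1 0;0 0 0 0 0 -0.2 0;0 0 0 0 0 -0.2 0'
python3 - <<'E'
from workcell import *
import cv2,numpy as np
a=grab_frame("scene")[180:280,190:290];b=grab_frame("wrist")[230:370,200:400]
c=np.zeros((400,800,3),np.uint8);c[:,:400]=cv2.resize(a,(400,400),interpolation=3);c[:280,400:]=cv2.resize(b,(400,280),interpolation=3)
cv2.imwrite("pics/d2.png",c[:,:,::-1]);print(env.state()["ee_pos"])
E
```

```text
time_s: 5.0
ee_pos: [514.3, 123.0, 197.6]
ee_rot: [179.9, 0.0, 101.7]
force: [1.8, 1.0, 4.9]
gripper_width: 21.4
time_s: 5.38
ee_pos: [514.2, 123.0, 192.3]
ee_rot: [179.9, 0.0, 101.7]
force: [2.3, 0.2, 5.2]
gripper_width: 21.3
[514.2372654  123.01726104 192.32910188]
```

View pics/d2.png

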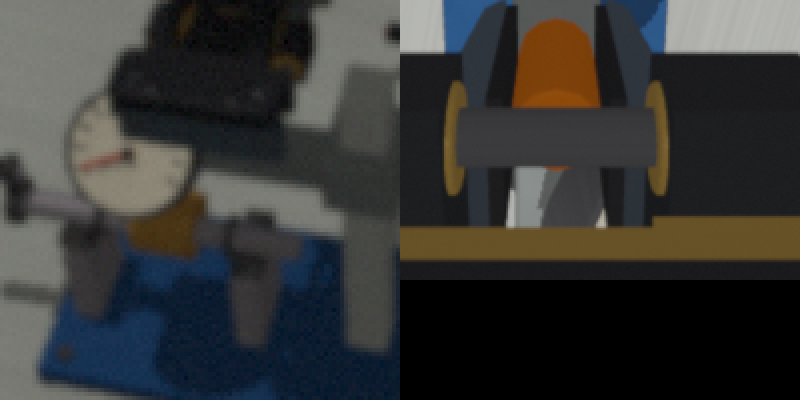

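The needle is still at zero, with the ball just above the hub. I'll write a numerical needle reader and go on in small steps.

```bash
cat > needle.py <<'E'
from workcell import *
import numpy as np,sys
# needle reading (rad) from scene camera; z = TCP z with the knob gripped
def read(z):
    im=grab_frame("scene").astype(float);d=215.5-z;c=np.array([220.4+.045*d,211.4+.32*d])
    v,u=np.mgrid[:420,:560];r=np.hypot(u-c[0],v-c[1])
    red=np.clip(im[...,0]-np.maximum(im[...,1],im[...,2])-25,0,None)*((r<17)&(r>3))
    if red.sum()<50:return None,red.sum()
    x=(red*(u-c[0])).sum();y=(red*(v-c[1])).sum()
    a=np.degrees(np.arctan2(-y,-x)) # clockwise from image-left
    return round(float(np.radians(a+19)),2),round(red.sum())
if __name__=="__main__":
    z=float(sys.argv[1]) if len(sys.argv)>1 else env.state()["ee_pos"][2]
    print(read(z),env.state()["ee_pos"].round(1),env.state()["force"].round(1),env.state()["time_s"])
E
python3 needle.py
python3 -m jog '0 0 0 0 0 -0.1 0;0 0 0 0 0 -0.2 0;0 0 0 0 0 -0.2 0'|tail -2;python3 needle.py
python3 -m jog '0 0 0 0 0 -0.1 0;0 0 0 0 0 -0.1 0'|tail -2;python3 needle.py
```

```text
(0.17, 75) [514.2 123.  192.3] [ 1.6 -0.3  5.5] 5.525
force: [2.3, 0.2, 5.7]
gripper_width: 21.5
(0.91, 92) [514.2 123.  187.3] [ 2.  -0.9  6.1] 5.95
force: [2.1, -0.7, 6.4]
gripper_width: 21.4
(1.33, 87) [514.3 123.  184.9] [ 1.1 -0.4  5.8] 6.25
```

```bash
python3 -m jog '0 0 0 0 0 -0.12 0;0 0 0 0 0 -0.12 0'|tail -2;python3 needle.py; python3 -m jog '0 0 0 0 0 0 0.4;0 0 0 0 0 0 0.5;0 0 0 0 0 0 0.6; 0 0 0 0 0 1.5 0.6; 0 0 0 0 0 3 0.6'; python3 -m jog '0 0 0 0 0 1 0.6;0 0 0 0 0 1 0.6'; python3 needle.py 182;python3 - <<'E'
from workcell import *
import cv2,numpy as np
a=grab_frame("scene")[180:280,165:305];b=grab_frame("top")[140:240,260:400]
cv2.imwrite("pics/d3.png",np.vstack([cv2.resize(a,(420,300),interpolation=3),cv2.resize(b,(420,300),interpolation=3)])[:,:,::-1])
E
```

```text
force: [2.2, -0.6, 6.1]
gripper_width: 21.2
(None, np.float64(0.0)) [514.2 123.  181.9] [0.9 0.5 6.8] 6.55
time_s: 7.18
ee_pos: [513.2, 122.8, 256.1]
ee_rot: [-179.9, -0.0, 101.7]
force: [0.5, -0.2, 0.6]
gripper_width: 54.8
time_s: 7.42
ee_pos: [514.5, 123.1, 282.4]
ee_rot: [179.8, -0.0, 101.7]
force: [0.1, 0.7, -0.8]
gripper_width: 55.2
(1.81, 90) [513.7 122.9 280.7] [-0.4 -0.4 -0.9] 7.475
```

View pics/d3.png

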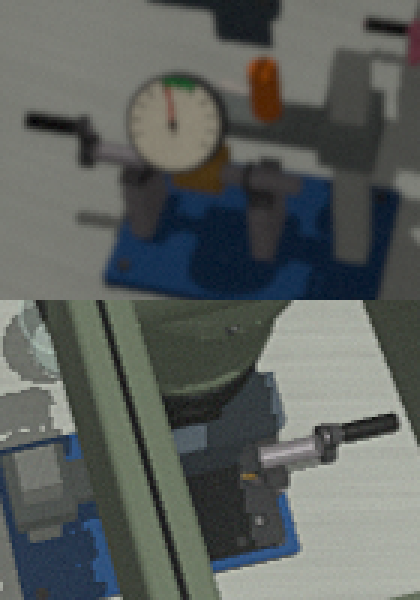

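The needle stands in the green sector, at about 1.8–1.9 (upper view, 168,90). The indicator holds and the crank is still up. Now I move over the crank handle.

```bash
python3 -m jog '0 0 0 1.35 -6.8 0 0.6;0 0 0 1.35 -6.8 0 0.6;0 0 0 1.35 -6.8 0 0.6;0 0 0 1.35 -6.8 -2 0.6;0 0 0 1.35 -6.8 -4.4 0.6' 3; python3 -m jog '0 0 0 0 0 0 0.6;0 0 0 0 0 0 0.6'; python3 needle.py 182
python3 - <<'E'
from fit import *
im=grab_frame("wrist");cv2.imwrite("pics/w2.png",im[:,:,::-1]);pw=camera_params("wrist")
print(env.state()["ee_pos"])
for y in(-96,-115,-134):
  for x in (-7,7):print(y,x,cv2.projectPoints(np.array([W(p,(x,y,115))]),pw["rvec"],pw["tvec"],pw["K"],None)[0].ravel().round())
E
```

```text
time_s: 8.2
ee_pos: [547.5, -48.0, 168.9]
ee_rot: [180.0, 0.0, 101.6]
force: [-0.3, 0.2, -0.5]
gripper_width: 54.9
time_s: 8.45
ee_pos: [548.5, -47.1, 172.1]
ee_rot: [179.9, 0.0, 101.7]
force: [0.0, -0.1, 0.4]
gripper_width: 54.7
(None, np.float64(6.0)) [549.2 -47.  173. ] [ 0.3 -0.3 -0.1] 8.5
[549.30459368 -47.05960317 173.40655953]
-96 -7 [265. 197.]
-96 7 [284. 197.]
-115 -7 [265. 222.]
-115 7 [284. 222.]
-134 -7 [265. 246.]
-134 7 [284. 246.]
```

View pics/w2.png

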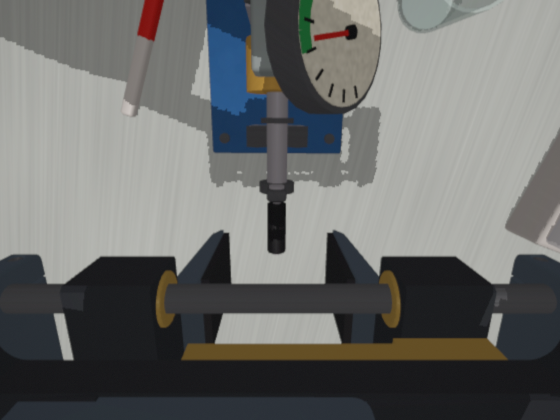

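The handle at (277,227) is centred between the fingers, within 2 mm of the prediction. The wrist camera also sees the dial well. Descending and pinching lightly.

```bash
python3 -m jog '0 0 0 0 0 -1.5 0.6;0 0 0 0 0 -3.0 0.6;0 0 0 0 0 -3.0 0.6;0 0 0 0 0 -3.0 0.3;0 0 0 0 0 -3.0 0' 3; python3 -m jog '0 0 0 0 0 0 0;0 0 0 0 0 0 0;0 0 0 0 0 0 0;0 0 0 0 0 0 0;0 0 0 0 0 0 0'
cat > st.py <<'E'
from fit import *
# state in stand frame: grasp point (x,z), force (x,y,z), stand axis at (0,90)
s=env.state();c,q=np.cos(p[2]),np.sin(p[2]);d=s["ee_pos"]-np.array([p[0],p[1],0]);f=s["force"]
print("t",round(s["time_s"],2),"stand x %.1f y %.1f zg %.1f"%(c*d[0]+q*d[1],-q*d[0]+c*d[1],d[2]+18.8),"F %.1f %.1f %.1f"%(c*f[0]+q*f[1],-q*f[0]+c*f[1],f[2]),"w %.1f"%s["gripper_width"])
E
python3 st.py
```

```text
time_s: 9.18
ee_pos: [549.1, -47.2, 98.1]
ee_rot: [179.8, 0.1, 101.7]
force: [-0.1, -0.5, 0.9]
gripper_width: 37.5
time_s: 9.8
ee_pos: [547.6, -47.1, 96.0]
ee_rot: [180.0, 0.0, 101.7]
force: [-0.4, 0.2, 1.8]
gripper_width: 14.0
t 9.8 stand x -0.2 y -116.9 zg 114.8 F -0.4 0.3 1.8 w 14.0
```

```bash
python3 -m jog '0 0 0 .17 .035 -.015 0;0 0 0 .335 .07 -.06 0;0 0 0 .49 .10 -.134 0;0 0 0 .63 .13 -.234 0;0 0 0 .63 .13 -.234 0';python3 -m jog '0 0 0 0 0 0 0'>/dev/null; python3 st.py; python3 -c "
from workcell import *
import cv2
cv2.imwrite('pics/w3.png',grab_frame('wrist')[:,:,::-1])"
```

```text
time_s: 10.42
ee_pos: [564.1, -43.6, 89.6]
ee_rot: [179.9, -0.0, 101.7]
force: [0.7, 0.4, -0.7]
gripper_width: 13.7
t 10.55 stand x 16.5 y -116.7 zg 108.6 F 1.4 0.3 -0.8 w 14.3
```

View pics/w3.png

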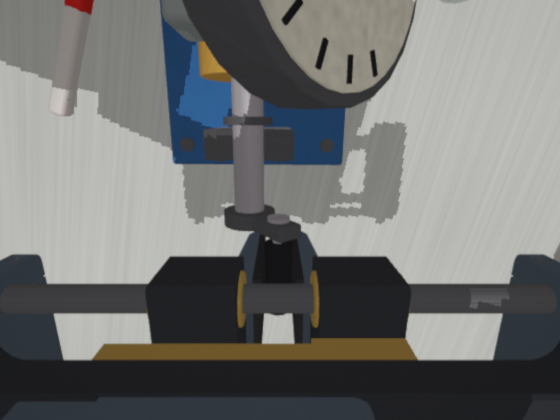

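The crank is turned about 40° and the forces are small. The dial is cut off in the wrist view here, so I'll read the needle from the scene camera.

```bash
python3 -m jog '0 0 0 .09 .018 -.09 0;0 0 0 .17 .035 -.19 0;0 0 0 .24 .048 -.305 0;0 0 0 .29 .06 -.424 0;0 0 0 .29 .06 -.424 0'>/dev/null;python3 -m jog '0 0 0 0 0 0 0'>/dev/null; python3 st.py
python3 - <<'E'
from needle import *
import cv2
print(read(182))
cv2.imwrite("pics/d4.png",cv2.resize(grab_frame("scene")[180:280,165:305],(560,400),interpolation=3)[:,:,::-1])
E
```

```text
t 11.35 stand x 23.8 y -116.9 zg 98.1 F 0.9 0.3 -0.2 w 13.5
(2.3, 144)
```

View pics/d4.png

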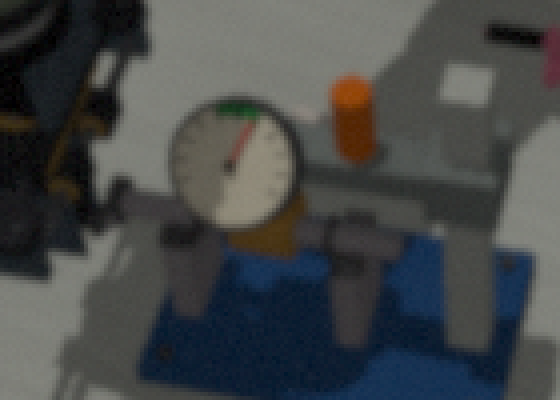

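The dial is fully visible from the scene camera and reads 2.3. Forces are small, so the circle is good. Continuing, with a reading at each stop.

```bash
cat >> st.py <<'E'
from needle import read
print("needle",read(182))
E
python3 -m jog '0 0 0 .045 .01 -.168 0;0 0 0 .06 .012 -.342 0;0 0 0 .045 .01 -.516 0;0 0 0 0 0 -.684 0;0 0 0 0 0 -.684 0'>/dev/null; python3 st.py
```

```text
t 12.07 stand x 24.4 y -117.0 zg 80.7 F 4.6 0.1 -0.1 w 13.7
needle (2.33, 129)
```

```bash
python3 -m jog '0 0 0 .04 .01 0 0;0 0 0 .08 .016 0 0;0 0 0 .08 .016 0 0'>/dev/null; python3 st.py
```

```text
t 12.5 stand x 24.7 y -116.9 zg 80.8 F 2.1 -1.0 -0.3 w 13.7
needle (2.33, 125)
```

```bash
python3 -m jog '0 0 0 -.09 -.018 -.25 0;0 0 0 -.275 -.055 -.458 0;0 0 0 -.28 -.055 -.458 0'>/dev/null; python3 st.py;python3 -m jog '0 0 0 -.235 -.047 -.15 0;0 0 0 -.5 -.1 -.236 0;0 0 0 -.5 -.1 -.236 0'>/dev/null; python3 st.py
```

```text
t 12.93 stand x 19.2 y -117.0 zg 69.5 F 6.1 -1.8 0.2 w 22.0
needle (2.35, 128)
t 13.35 stand x 2.7 y -116.3 zg 63.0 F -2.2 -0.8 1.0 w 7.2
needle (1.84, 108)
```

Run:
```python
from workcell import *
import cv2,numpy as np
a=grab_frame("scene")[190:260,165:245];b=grab_frame("wrist")[100:370,150:420];t=grab_frame("top")[150:230,330:420]
c=np.hstack([cv2.resize(x,(w,h),interpolation=3) for x,w,h in((a,400,350),(b,350,350))])
c=np.vstack([c,np.zeros((240,750,3),np.uint8)]);c[350:590,:270]=cv2.resize(t,(270,240),interpolation=3)
cv2.imwrite("pics/m1.png",c[:,:,::-1])
```

```text
(no output)
```

View pics/m1.png

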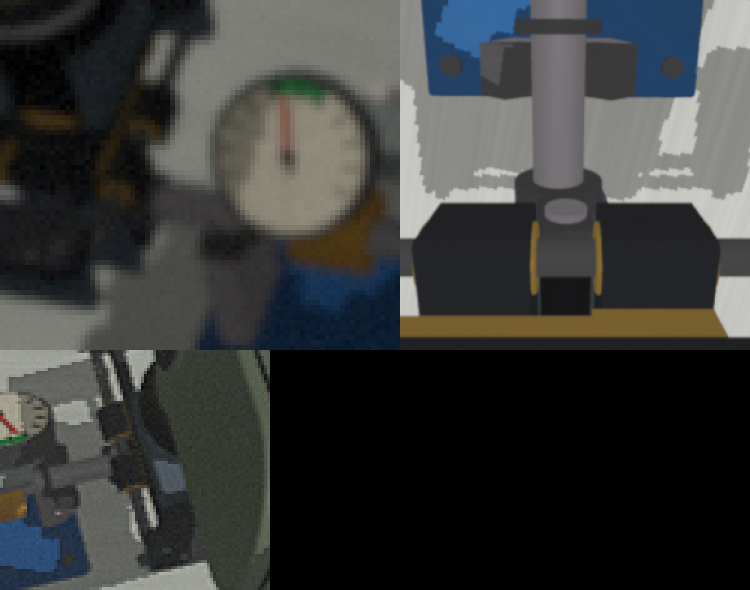

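Run:
```python
from fit import *
pw=camera_params("wrist");R=cv2.Rodrigues(pw["rvec"])[0];C=-R.T@pw["tvec"].ravel()
print("cam",C.round(),"axis",R[2].round(2), env.state()["ee_pos"].round(1),np.round(env.state()["force"],1))
f=lambda X:cv2.projectPoints(np.array([W(p,X)]),pw["rvec"],pw["tvec"],pw["K"],None)[0].ravel()
def crop(X):
    u,v=f(X);return np.round([400+(u-150)*350/270,(v-100)*350/270])
print("axis y=-50,-93",crop((0,-50,98)),crop((0,-93,98)))
for th in(0,20,90,150,180):
  a=np.radians(th);print(th,"bolt",crop((26*np.sin(a),-90,90+26*np.cos(a))),"grip",crop((26*np.sin(a),-115,90+26*np.cos(a))),crop((26*np.sin(a),-134,90+26*np.cos(a))))
```

```text
cam [537.  28. 215.] axis [ 0.05 -0.27 -0.96] [551.1 -45.7  44.3] [-1.8 -0.8  0.2]
axis y=-50,-93 [550.  61.] [551. 204.]
0 bolt [549. 222.] grip [549. 304.] [550. 360.]
20 bolt [582. 219.] grip [581. 301.] [581. 356.]
90 bolt [633. 186.] grip [630. 255.] [627. 303.]
150 bolt [589. 163.] grip [588. 224.] [587. 267.]
180 bolt [554. 160.] grip [555. 220.] [555. 262.]
```

The pinch at 3 N slipped. Past the far side the hand slid down the roller and the crank swung back to about the top: the bolt is at (565,210), which matches θ≈5°, and the needle is back at 1.84. I'll open, rise, re-pinch at the top with a firmer grip and use finer force checks.

```bash
python3 -m jog '0 0 0 0 0 0 0.3;0 0 0 0 0 0 0.5;0 0 0 0 0 0 0.5;0 0 0 0 0 1 0.5;0 0 0 0 0 2.08 0.5'>/dev/null; python3 st.py; python3 -m jog '0 0 0 0 0 0 0.5;0 0 0 0 0 0 0.2;0 0 0 0 0 0 0;0 0 0 0 0 0 0;0 0 0 0 0 0 0' 12 >/dev/null; python3 st.py;python3 -m jog '0 0 0 0 0 0 0;0 0 0 0 0 0 0'
python3 - <<'E'
from workcell import *
import cv2
cv2.imwrite("pics/w4.png",grab_frame("wrist")[:,:,::-1])
E
python3 st.py
```

```text
t 14.18 stand x 5.3 y -116.6 zg 116.0 F 0.2 -1.1 -0.1 w 45.7
needle (1.84, 51)
t 14.85 stand x 4.6 y -116.5 zg 115.1 F -1.1 -0.3 -0.8 w 13.4
needle (1.9, 84)
time_s: 15.15
ee_pos: [552.5, -45.7, 96.5]
ee_rot: [-179.9, -0.0, 101.7]
force: [-2.0, -0.1, -2.8]
gripper_width: 13.7
t 15.2 stand x 4.9 y -116.5 zg 115.4 F -1.0 0.6 -3.4 w 13.5
needle (1.91, 60)
```

```bash
python3 -m jog '0 0 0 .12 .025 -.03 0;0 0 0 .245 .05 -.08 0;0 0 0 .36 .073 -.14 0;0 0 0 .46 .094 -.22 0;0 0 0 .46 .094 -.22 0'>/dev/null; python3 st.py; python3 -m jog '0 0 0 .095 .02 -.09 0;0 0 0 .175 .035 -.19 0;0 0 0 .24 .048 -.305 0;0 0 0 .29 .06 -.424 0;0 0 0 .29 .06 -.424 0'>/dev/null; python3 st.py
```

```text
t 15.88 stand x 17.8 y -116.8 zg 110.1 F -0.4 0.0 -1.9 w 13.6
needle (2.18, 104)
t 16.55 stand x 24.9 y -116.7 zg 99.3 F -1.3 -0.5 -1.4 w 13.6
needle (2.32, 114)
```

```bash
python3 -m jog '0 0 0 .027 .005 -.083 0;0 0 0 .045 .01 -.168 0;0 0 0 .055 .011 -.255 0;0 0 0 .06 .012 -.342 0;0 0 0 .06 .012 -.342 0'>/dev/null; python3 st.py
```

```text
t 17.23 stand x 26.6 y -116.8 zg 91.0 F 0.3 0.6 2.0 w 13.4
needle (2.35, 159)
```

```bash
python3 -m jog '0 0 0 -.008 -.001 -.13 0;0 0 0 -.033 -.007 -.259 0;0 0 0 -.075 -.015 -.383 0;0 0 0 -.13 -.027 -.5 0;0 0 0 -.13 -.027 -.5 0'>/dev/null; python3 st.py
```

```text
t 17.9 stand x 23.3 y -116.9 zg 78.2 F 4.4 -0.2 -1.3 w 13.6
needle (2.34, 145)
```

```bash
python3 -m jog '0 0 0 .04 .008 0 0;0 0 0 .07 .014 0 0;0 0 0 .07 .014 0 0'>/dev/null; python3 st.py
python3 - <<'E'
from workcell import *
import cv2,numpy as np
a=grab_frame("scene")[190:260,165:245];b=grab_frame("wrist")[100:370,150:420]
c=np.hstack([cv2.resize(x,(w,h),interpolation=3) for x,w,h in((a,400,350),(b,350,350))])
cv2.imwrite("pics/m2.png",c[:,:,::-1])
from fit import *
pw=camera_params("wrist")
f=lambda X:cv2.projectPoints(np.array([W(p,X)]),pw["rvec"],pw["tvec"],pw["K"],None)[0].ravel()
def crop(X):
    u,v=f(X);return np.round([400+(u-150)*350/270,(v-100)*350/270])
print("axis",crop((0,-50,98)),crop((0,-93,98)))
for th in(60,80,100,120,140):
  a=np.radians(th);print(th,"bolt",crop((26*np.sin(a),-90,90+26*np.cos(a))),"grip",crop((26*np.sin(a),-115,90+26*np.cos(a))))
E
```

```text
t 18.32 stand x 23.7 y -116.8 zg 78.2 F 2.0 -1.2 -2.6 w 13.6
needle (2.33, 120)
axis [487.  56.] [494. 185.]
60 bolt [560. 182.] grip [560. 250.]
80 bolt [569. 173.] grip [569. 238.]
100 bolt [569. 165.] grip [568. 227.]
120 bolt [561. 158.] grip [561. 217.]
140 bolt [546. 152.] grip [547. 209.]
```

View pics/m2.png

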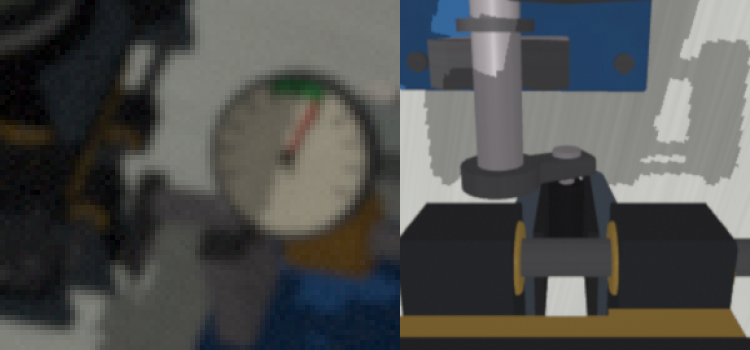

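At 120° the crank follows the hand: the bolt at (566,153) matches the prediction. The needle is at about its maximum. There is a slight outward pull, so the true radius is a bit larger, and I'll use about 27 mm.

```bash
python3 -m jog '0 0 0 -.065 -.013 -.12 0;0 0 0 -.15 -.031 -.235 0;0 0 0 -.265 -.054 -.335 0;0 0 0 -.38 -.077 -.42 0;0 0 0 -.38 -.077 -.42 0'>/dev/null; python3 st.py
```

```text
t 19.1 stand x 13.7 y -116.5 zg 67.4 F 1.0 -0.8 -3.1 w 13.5
needle (2.12, 87)
```

```bash
python3 -m jog '0 0 0 -.12 -.024 -.1 0;0 0 0 -.26 -.053 -.16 0;0 0 0 -.4 -.08 -.19 0;0 0 0 -.54 -.11 -.2 0;0 0 0 -.54 -.11 -.2 0'>/dev/null; python3 st.py
```

```text
t 19.77 stand x 0.0 y -116.6 zg 63.1 F -0.9 -0.5 1.4 w 13.7
needle (1.83, 105)
```

```bash
python3 -m jog '0 0 0 -.14 -.028 .01 0;0 0 0 -.27 -.055 .036 0;0 0 0 -.4 -.08 .08 0;0 0 0 -.52 -.106 .142 0;0 0 0 -.52 -.106 .142 0'>/dev/null; python3 st.py;python3 -m jog '0 0 0 -.115 -.023 .077 0;0 0 0 -.215 -.044 .168 0;0 0 0 -.305 -.062 .27 0;0 0 0 -.38 -.078 .388 0;0 0 0 -.38 -.078 .388 0'>/dev/null; python3 st.py
```

```text
t 20.45 stand x -12.8 y -116.6 zg 66.8 F -0.1 0.3 1.0 w 13.9
needle (1.59, 106)
t 21.12 stand x -22.3 y -116.5 zg 76.7 F 0.3 -1.2 -0.5 w 13.5
needle (1.41, 78)
```

```bash
python3 -m jog '0 0 0 -.06 -.012 .12 0;0 0 0 -.104 -.021 .255 0;0 0 0 -.13 -.026 .39 0;0 0 0 -.14 -.028 .53 0;0 0 0 -.14 -.028 .53 0'>/dev/null; python3 st.py;python3 -m jog '0 0 0 .01 .002 .13 0;0 0 0 .035 .007 .26 0;0 0 0 .08 .016 .4 0;0 0 0 .14 .028 .53 0;0 0 0 .14 .028 .53 0'>/dev/null; python3 st.py
```

```text
t 21.8 stand x -25.5 y -116.6 zg 90.0 F 0.4 0.4 -0.0 w 13.5
needle (1.36, 80)
t 22.48 stand x -21.4 y -116.6 zg 103.3 F 0.9 0.5 -0.7 w 13.7
needle (1.42, 91)
```

```bash
python3 -m jog '0 0 0 .08 .016 .115 0;0 0 0 .165 .034 .22 0;0 0 0 .27 .055 .31 0;0 0 0 .38 .078 .388 0;0 0 0 .38 .078 .388 0'>/dev/null; python3 st.py;python3 -m jog '0 0 0 .12 .024 .06 0;0 0 0 .25 .05 .106 0;0 0 0 .38 .077 .132 0;0 0 0 .52 .106 .142 0;0 0 0 .52 .106 .142 0'>/dev/null; python3 st.py
```

```text
t 23.15 stand x -11.9 y -116.6 zg 112.6 F 0.8 0.3 -2.9 w 13.8
needle (1.59, 102)
t 23.82 stand x 1.9 y -116.7 zg 116.2 F -1.4 0.0 -1.1 w 13.7
needle (1.85, 117)
```

Full turn done. Now I fit the needle sine against the measured crank angle.

Run:
```python
import numpy as np
from scipy.optimize import least_squares as L
D=np.array([(4.9,115.4,1.91),(17.8,110.1,2.18),(24.9,99.3,2.32),(26.6,91,2.35),(23.7,78.2,2.335),(13.7,67.4,2.12),(0,63.1,1.83),(-12.8,66.8,1.59),(-22.3,76.7,1.41),(-25.5,90,1.36),(-21.4,103.3,1.42),(-11.9,112.6,1.59),(1.9,116.2,1.85)])
c=L(lambda q:np.hypot(D[:,0]-q[0],D[:,1]-q[1])-q[2],[0,90,26]);print(c.x,c.fun.round(1))
th=np.arctan2(D[:,0]-c.x[0],D[:,1]-c.x[1])
s=L(lambda q:q[0]+q[1]*np.cos(th-q[2])-D[:,2],[1.85,.5,1.6]);print(s.x,np.degrees(s.x[2]),s.fun.round(2))
print("target",c.x[0]+c.x[2]*np.sin(s.x[2]),c.x[1]+c.x[2]*np.cos(s.x[2]))
```

```text
[ 0.55093544 89.69487106 26.20422107] [-0.1  0.5 -0.  -0.1 -0.4 -0.3  0.4  0.3  0.1 -0.2 -0.4 -0.1  0.3]
[1.84871122 0.51008515 1.59278302] 91.25974447068018 [ 0.01 -0.01 -0.    0.01 -0.02 -0.    0.02  0.01  0.   -0.02 -0.01  0.01
  0.01]
target 26.748823013677534 89.11877343061387
```

```bash
python3 -m jog '0 0 0 .16 .033 -.02 0;0 0 0 .3 .06 -.062 0;0 0 0 .43 .088 -.12 0;0 0 0 .55 .113 -.2 0;0 0 0 .55 .113 -.2 0'>/dev/null; python3 st.py;python3 -m jog '0 0 0 .11 .022 -.095 0;0 0 0 .205 .042 -.203 0;0 0 0 .286 .058 -.324 0;0 0 0 .35 .071 -.456 0;0 0 0 .35 .071 -.456 0'>/dev/null; python3 st.py; python3 -m jog '0 0 0 .035 .007 -.104 0;0 0 0 .06 .012 -.21 0;0 0 0 .073 .015 -.32 0;0 0 0 .076 .015 -.42 0;0 0 0 .076 .015 -.42 0'>/dev/null; python3 st.py
```

```text
t 24.5 stand x 15.8 y -116.7 zg 110.9 F -0.5 0.6 -1.7 w 13.7
needle (2.11, 100)
t 25.18 stand x 24.7 y -116.7 zg 99.4 F 0.9 0.4 -0.9 w 13.6
needle (2.31, 97)
t 25.85 stand x 26.5 y -116.8 zg 89.0 F 1.6 -0.2 -0.4 w 13.8
needle (2.35, 158)
```

Right at the target, with small forces. Let settle, release and withdraw straight up, then check.

```bash
python3 -m jog '0 0 0 0 0 0 0;0 0 0 0 0 0 0;0 0 0 0 0 0 0.25;0 0 0 0 0 0 0.4;0 0 0 0 0 0 0.4'; python3 st.py; python3 -m jog '0 0 0 0 0 1 0.4;0 0 0 0 0 2.5 0.4;0 0 0 0 0 4.5 0.4;0 0 0 0 0 4.5 0.4;0 0 0 0 0 4.5 0.4'; python3 st.py; python3 -m jog '0 0 0 0 0 2 0.4;0 0 0 0 -3 3 0.4;0 0 0 0 -3 3 0.4;0 0 0 0 -3 3 0.4;0 0 0 0 -3 3 0.4'; python3 st.py
python3 - <<'E'
from fit import *
# bolt/handle check from scene & wrist, numerically: dark handle location in scene around predicted th=91 vs others
im=grab_frame("scene");g=im.max(2).astype(float)
for th in(30,60,75,91,105,120,150):
    a=np.radians(th);v=[]
    for y in np.linspace(-130,-100,9):
        u=proj("scene",W(p,(.5+26.2*np.sin(a),y,90+26.2*np.cos(a))));v.append(g[int(round(u[1])),int(round(u[0]))])
    print(th,np.mean(v).round(1),end="; ")
for q in("beaker","bottle","marker"):
    grab_frame("top");print(q,[np.round(d["box"]).tolist() for d in spotter.look_for(q,"top")][:2])
E
```

```text
time_s: 26.52
ee_pos: [572.4, -41.7, 70.1]
ee_rot: [-179.9, -0.0, 101.7]
force: [0.3, 0.5, -0.0]
gripper_width: 36.0
t 26.52 stand x 25.3 y -116.5 zg 88.9 F 0.4 0.4 -0.0 w 36.0
needle (2.36, 157)
time_s: 27.2
ee_pos: [572.4, -41.6, 182.3]
ee_rot: [-179.9, -0.0, 101.7]
force: [-0.3, 0.5, 0.1]
gripper_width: 36.0
t 27.2 stand x 25.2 y -116.5 zg 201.1 F -0.2 0.5 0.1 w 36.0
needle (None, np.float64(10.0))
time_s: 27.88
ee_pos: [572.4, -115.6, 256.2]
ee_rot: [-179.8, -0.1, 101.7]
force: [-0.3, 0.0, -0.2]
gripper_width: 36.5
t 27.88 stand x 10.3 y -188.9 zg 275.0 F -0.3 0.1 -0.2 w 36.5
needle (2.37, 96)
30 119.2; 60 76.8; 75 11.4; 91 17.4; 105 42.1; 120 54.0; 150 25.2; beaker [[266.0, 129.0, 31.0, 38.0]]
bottle [[297.0, 167.0, 92.0, 40.0]]
marker [[304.0, 254.0, 53.0, 12.0]]
```

```bash
python3 -m jog '0 0 0 0 0 0 0.4;0 0 0 0 0 0 0.4' >/dev/null; python3 needle.py 182; python3 -c "
from workcell import env
print(env.job_done())"
```

```text
(2.37, 98) [ 573.2 -116.7  257.9] [ 0.6 -0.6  0.7] 28.575
the job is handed in; nothing more can be done
None
```

The runout check is done and the job was handed in at about 28.6 s; no verdict was reported.

- **Indicator:** I lowered it by the orange knob until the needle stood in the green sector. My reading from the camera image was 1.81–1.84 rad, and it was still on the hub at the end.
- **First crank attempt:** With a 3 N grip the hand slipped down the handle just past the far side, and the crank swung back to the top. I re-gripped with 12 N.
- **Full turn:** I then made one turn the required way, on a fitted circle of 26.2 mm radius. The forces I read at the stops were about 5 N or less.
- **High spot:** The needle readings fit a sine whose peak is at a crank angle of 91°. I turned on to there and let go.

**Last checks:** After release the needle held at 2.37 rad, the highest value of the whole run. The force on the tool was near zero and the robot was clear of everything. The beaker and marker were where they started.

**What failed or disagreed:**
- **Bottle:** the final detector call returned a wrong box, so I did not confirm it by image. The arm never went near it.
- **Needle swing:** I measured ±0.51 rad against the stated ±0.6, which I take to be the camera's slant on the dial. It should hardly shift the peak angle.
- **Handle angle:** a rough brightness check in the scene image put the handle between 75° and 91°.
- **Seating:** I saw no sign of the spindle lifting, but I did not measure its seating separately.

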